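# Gauge a welded pivot bore, go and no-go, and clip the gauge away

## Task

Check the bore of the welded bracket with the double-ended plug gauge: pull the gauge out of its spring clips, slide its long go end (green collar) into the bore until the collar meets the boss, and draw it out again. Then hold the short no-go end (red collar) square and centred against the mouth of the bore, at either side, and press lightly for about a second to confirm that it will not enter; never force the gauge. Finally press the gauge back down into its clips, either way round, until both have snapped over the handle, let go, and leave the other things on the bench where they are.

Things in the scene. Friction and masses are not known exactly. Their poses are not given: they have to be found in the camera images.
- gauge_mid (a point): centre of the plug gauge's handle, on its axis; the gauge's y axis runs along it to the go end. The gauge is 158 mm long: black knurled round handle 24 mm in diameter, 84 mm long; at each end a collar 36 mm in diameter, 6 mm thick (green at the go end, red at the no-go end); then the bright steel gauging ends. It balances near here and starts lying level in the clips
- gauge_go (a point): centre of the go end's face, 88 mm from gauge_mid along +y of the gauge: a cylinder 28 mm in diameter and 40 mm long beyond the green collar, its last 4 mm tapering to 23.6 mm
- gauge_nogo (a point): centre of the no-go end's face, 70 mm from gauge_mid along -y of the gauge: a cylinder 33 mm in diameter and 22 mm long beyond the red collar
- bore (a point): centre of the bracket's through bore, on its axis, 75 mm above the bench; y axis along the level bore, z up. Bore 30 mm in diameter, open at both ends; the bright boss is a tube of 52 mm outer diameter, 36 mm long: its end faces lie 18 mm either side of here. With the go end fully home gauge_mid is 66 mm from here; with the no-go end against a face, 88 mm
- cradle (a point): where gauge_mid lies when clipped in, 60 mm above the bench over the stand's centre; y axis along the handle (4 mm of play either way along it), z up. The two clips are 12 mm wide, centred 32 mm either side of here along y, leaving 52 mm of handle free between them. The handle meets the lips with its axis about 15 mm above here; pressing it in takes about 8 N, pulling it out about 12 N
- stand: wooden gauge stand that does not move: base 62 (x) x 120 (y) mm, top 20 mm above the bench, origin at the centre of its underside, z up, y along the handle. Two posts 22 (x) x 18 (y) mm carry the spring clips: a fixed saddle below and two sprung arms each, with lips flared out up to 16 mm above the handle's axis
- clip1_front (a joint): sprung steel arm of the clip on the stand's +y side, on the -x side of the handle; hinge angle in rad, 0 = closed; pushed outward to about 0.15 as the handle passes its lip, then it springs back to 0
- clip1_back (a joint): sprung steel arm of the clip on the stand's +y side, on the +x side of the handle; hinge angle in rad, 0 = closed; pushed outward to about 0.15 as the handle passes its lip, then it springs back to 0
- clip2_front (a joint): sprung steel arm of the clip on the stand's -y side, on the -x side of the handle; hinge angle in rad, 0 = closed; pushed outward to about 0.15 as the handle passes its lip, then it springs back to 0
- clip2_back (a joint): sprung steel arm of the clip on the stand's -y side, on the +x side of the handle; hinge angle in rad, 0 = closed; pushed outward to about 0.15 as the handle passes its lip, then it springs back to 0
- gauge: the whole plug gauge, about 0.42 kg; its origin and axes are those of gauge_mid
- bracket: welded bracket that does not move: bright boss on a grey web and foot (80 x 72 mm, top 22 mm above the bench, bolt heads to 31 mm), on a dark fixture plate 88 (x) x 120 (y) x 12 mm; origin at the centre of the plate's underside, straight below the bore's centre; z up, y along the bore
- spanner: bright combination spanner lying flat, 176 x 35 x 8 mm, long axis y; origin at the centre of its underside; a bystander
- marker: red and white paint marker lying down, 132 mm long, 18 mm thick, long axis y; origin under its centre; a bystander
- magnet: red triangular welding magnet lying flat, 75 x 85 x 15 mm; origin under its centre; a bystander
- square: engineer's try square lying flat, 105 x 159 x 17 mm; origin under its centre; a bystander
- disc: worn black grinding disc with a red centre lying flat, 101 mm in diameter, 10 mm thick; origin under its centre; a bystander

How it is judged:
By the outcome, as a careful person would: the job done as asked, in the order asked, and still so for the second after the job is handed in, with the robot touching nothing.
It also fails if it takes over 58 s, if anything falls off the work surface, if the arm or the gripper's body presses on something with over 40 N, if the wrist force passes 120 N, or if a joint passes its speed limit or range.

## Robot

A 7-joint arm with a two-finger parallel gripper is mounted at the origin on a cart in front of the work surface, level with it; the furniture and walls round the work are solid. World frame = base frame: x ahead of the robot, y to its left, z up, the work surface at z = 0. Lengths are in m, angles in degrees, forces in N, time in s.
With the tool pointing down it reaches from about 0.35 to 0.775 m from the base axis. Payload 3.1 kg.
Tool frame: the origin (TCP) lies on the centre line of the jaws, within the pads' length; the fingertips stand 17 mm ahead of it and the grasp point (between the pads) lies 2 mm behind it (robot.tip_reach is the distance from the TCP to the fingertips, in m); z points along the fingers, y is the line along which they close (so a half turn about z gives the same grasp; the last joint's range is limited). The gripper opens to 85 mm and grips with 20 to 120 N. Pads are 22 mm wide; open, the fingers measure 114 mm over their backs; the gripper's body (76 mm by 85 mm) begins 54 mm behind the grasp point. The pads swing forward as they close: fully open they stand 13 mm farther back than shut.
Start: joints at [71.752, 17.813, 0.802, 86.603, -0.252, 75.585, -1.558], TCP at [0.15, -0.529, 0.248] pointing down, gripper open.
Joint ranges: [-154.91, 154.91], [-16.99, 109.72], [-72.82, 74.43], [7.12, 147.25], [-82.49, 262.49], [11.32, 116.49], [-174.64, 174.64]. Speed limits (degrees/s): [159.86, 159.86, 180, 180, 180, 180, 180].

## Interface

Orientations are given as [roll, pitch, yaw] about the fixed x, y, z axes, in that order (R = Rz(yaw) Ry(pitch) Rx(roll)).
In Python, from station import robot, fingers, vision, workorder, recognise gives the robot as it stands. Calls block until the motion is done:
- robot.move_to(position, orientation): joint-space move of the TCP to a pose.
- robot.line_to(position, orientation=None, velocity=0.15, f_stop=None): straight line of the TCP; orientation=None keeps the orientation; velocity is the mean speed in m/s. With f_stop (N) it stops when the force on the tool has changed by that much, and returns True; else False.
- robot.move_j(angles): joint-space move.
- fingers.gripper_to(opening, force=None): opening from 0.0 (shut) to 1.0 (fully open); force is the grip in N (None keeps the last); returns when the fingers have stopped.
- robot.pause(seconds).
- robot.inverse_kinematics(position, orientation): joint angles nearest the present ones, or None.
- vision.grab_frame(name): name is "scene" or "side" or "wrist"; returns the picture (400x640x3 uint8, red, green, blue); there is no depth.
- vision.calibration(name): a dict with "mtx" (3x3 intrinsics, pixels), "extrinsics" (4x4, takes a point from world to camera coordinates); the wrist camera has in their place "T_tool_cam" (4x4, takes a point from camera to tool coordinates, whose origin is the TCP and whose axes are the flange's). Camera axes: x right, y up, looking along -z (the intrinsics and any distortion apply to the point x, -y, -z); pixel columns grow to the right and rows downward; lengths in m; the calibration is good to about 2 mm. A picture is of the moment at which its call begins: read the wrist's pose just before it. calibration takes no time and is no camera call.
A pose or a line that the arm cannot do raises robot.PlanningError and nothing moves.
- workorder.close_job(): hands the job in; it is judged then, once.
Trained networks look in the newest picture that a camera, given by its name, has taken for a name from the list of things; names that differ only in an ending like _2 or _b are one class to them, and where a whole thing is asked for, a point or a joint stands for the part that bears it (a point fixed in the world has none). Each returns a list of dicts, best first, with "p" (0 to 1); they miss things now and then, are a little off and sometimes report something else, mostly with a low value. They report only what shows in the picture. A call takes as long as a camera call.
- recognise(label, camera): "rect" ([centre column, centre row, width, height] in pixels, round what is visible of it).
Readings, each from a call of its own:
- robot.current_time_s(): time.
- robot.current_joint_positions(): joint angles.
- robot.current_dq(): joint speeds.
- robot.current_joint_torque(): joint torques, N m.
- robot.current_tool_pos(): TCP position.
- robot.current_eef_rot(): TCP orientation.
- robot.current_contact_force(): force on the tool from outside, world axes, zero at the start.
- robot.current_torque(): the same for the moment, N m.
- robot.current_finger_gap(): opening from 0.0 (shut) to 1.0 (fully open).
- robot.current_gripper_force(): force on a finger pad.
Only numpy, scipy, OpenCV 4.12 (cv2) and the standard library are available. Lean on these libraries where they do the work, as an engineer would, in place of code of your own. Each camera call takes 0.05 s, during which the arm holds its last target. There are 200 camera calls.

## Working session

There is one attempt and no reset: what is moved stays moved. The work goes in short steps, each a Python script; the robot and the scene stay as the last script left them, time stands still between calls to the robot, and variables do not carry over. Pictures are saved under pics/ and viewed, at most 10 in all, crops included, and the job is handed in when it is done.

```bash
ls; mkdir -p pics
python3 - <<'E'
from station import robot, fingers, vision, workorder, recognise
import cv2, numpy as np
for n in ("scene","side","wrist"):
    im=vision.grab_frame(n); cv2.imwrite(f"pics/{n}0.png",im[:,:,::-1])
    c=vision.calibration(n); print(n,{k:np.round(v,4).tolist() if not isinstance(v,str) else v for k,v in c.items()})
    for l in ("gauge","bracket","stand","gauge_go","gauge_nogo","bore"):
        try: print(l,[(np.round(d["rect"],1).tolist(),round(d["p"],2)) for d in recognise(l,n)[:2]])
        except Exception as e: print(l,e)
print(robot.current_time_s(), robot.current_eef_rot())
E
python3 -c "
import cv2,numpy as np
a=cv2.imread('pics/scene0.png');b=cv2.imread('pics/side0.png')
cv2.imwrite('pics/both0.png',cv2.resize(np.vstack([a,b]),(480,600)))"
```

```text
pics
scene {'mtx': [[492.0203, 0.0, 309.711], [0.0, 492.0203, 193.383], [0.0, 0.0, 1.0]], 'extrinsics': [[-0.7558, -0.6547, 0.0157, 0.418], [0.4428, -0.4932, 0.7488, -0.3502], [-0.4824, 0.5728, 0.6627, -1.0422], [0.0, 0.0, 0.0, 1.0]]}
gauge [([257.4, 231.1, 49.5, 43.5], 0.57)]
bracket [([306.3, 264.0, 56.6, 54.4], 0.7)]
stand [([258.5, 239.6, 40.8, 49.9], 0.69)]
gauge_go [([256.4, 231.9, 48.9, 42.5], 0.59)]
gauge_nogo [([256.0, 230.4, 50.0, 45.1], 0.69)]
bore [([304.6, 265.6, 55.5, 61.0], 0.92), ([257.4, 230.6, 54.0, 42.1], 0.64)]
side {'mtx': [[418.5931, 0.0, 321.1212], [0.0, 418.5931, 197.3738], [0.0, 0.0, 1.0]], 'extrinsics': [[0.9902, -0.1398, 0.0055, -0.6226], [0.064, 0.4879, 0.8705, -0.0963], [-0.1244, -0.8616, 0.4921, -1.1973], [0.0, 0.0, 0.0, 1.0]]}
gauge [([315.3, 180.6, 19.2, 28.1], 0.52)]
bracket [([273.6, 184.3, 23.0, 24.3], 0.84), ([315.9, 195.8, 28.6, 28.3], 0.57)]
stand [([315.3, 191.8, 28.2, 38.0], 0.61), ([313.9, 181.3, 14.6, 27.5], 0.19)]
gauge_go [([313.8, 182.0, 18.3, 31.2], 0.72), ([318.2, 194.6, 22.8, 19.1], 0.59)]
gauge_nogo [([316.0, 179.2, 15.4, 31.8], 0.53)]
bore [([273.3, 185.3, 26.6, 23.3], 0.53), ([314.9, 181.5, 17.5, 32.8], 0.21)]
wrist {'mtx': [[283.9021, 0.0, 319.6337], [0.0, 283.9021, 198.7048], [0.0, 0.0, 1.0]], 'T_tool_cam': [[0.0005, 0.9579, 0.2871, 0.0735], [1.0, -0.0002, -0.001, -0.0], [-0.0008, 0.2871, -0.9579, -0.1253], [0.0, 0.0, 0.0, 1.0]]}
gauge []
bracket []
stand []
gauge_go []
gauge_nogo []
bore []
1.05 [1.79999943e+02 5.84713900e-04 1.58625402e+01]
```

View pics/scene0.png

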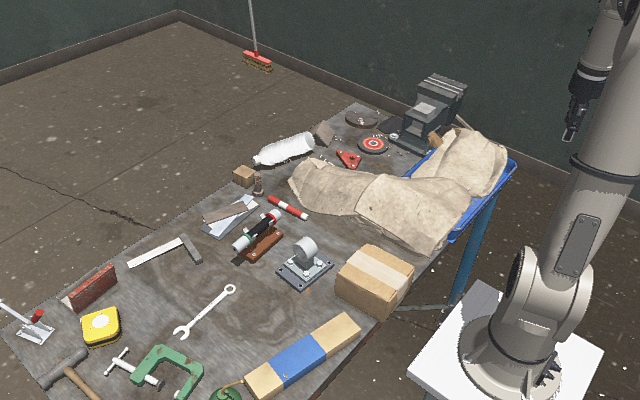

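View pics/side0.png

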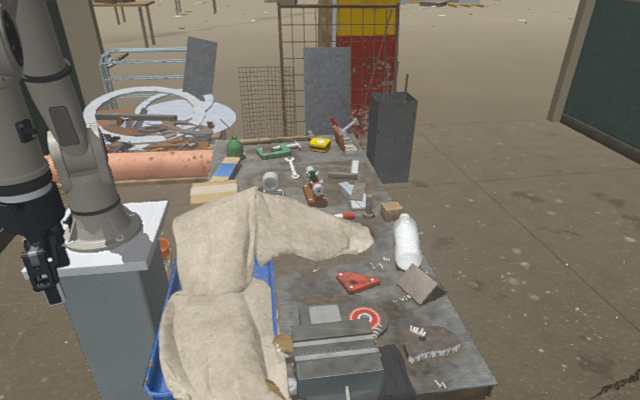

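The scene picture shows the gauge in its stand at about (257,231), red collar lower left and the go end upper right; the bracket boss is at about (306,248). The side view shows them at (314,182) and (271,180). The cloth-covered tray and the box are tall and lie between the arm and the work.

```bash
cat > h.py <<'E'
from station import robot, fingers, vision, workorder, recognise
import numpy as np, cv2
from scipy.spatial.transform import Rotation as R
def cam(name,pose=None):
    c=vision.calibration(name)
    if name!="wrist": T=np.linalg.inv(np.array(c["extrinsics"]))
    else:
        W=np.eye(4); W[:3,3]=pose[0]; W[:3,:3]=R.from_euler("xyz",pose[1],degrees=True).as_matrix()
        T=W@np.array(c["T_tool_cam"])
    return np.array(c["mtx"]),T
def pose(): return np.array(robot.current_tool_pos()),np.array(robot.current_eef_rot())
def onz(uv,z,name,pose=None):
    M,T=cam(name,pose); d=np.linalg.inv(M)@[uv[0],uv[1],1]; d=T[:3,:3]@(d*[1,-1,-1]); o=T[:3,3]
    return o+d*(z-o[2])/d[2]
def proj(p,name,pose=None):
    M,T=cam(name,pose); q=np.linalg.inv(T)@np.append(p,1); q=M@(q[:3]*[1,-1,-1]); return q[:2]/q[2]
E
python3 - <<'E'
from h import *
print("gauge",onz((257,231),.06,"scene"),onz((314.5,182),.06,"side"))
print("boss",onz((306,249),.075,"scene"),onz((271.5,181),.075,"side"))
print("red/grn collar",onz((250,238),.06,"scene"),onz((270,221),.06,"scene"))
print("box top",onz((377,262),.1,"scene")," cloth",onz((380,200),.1,"scene"))
E
```

```text
gauge [0.61862986 0.12678124 0.06      ] [0.62248033 0.10951925 0.06      ]
boss [0.47889582 0.10087889 0.075     ] [0.48615919 0.10493326 0.075     ]
red/grn collar [0.6143588  0.15502385 0.06      ] [0.61926329 0.07983048 0.06      ]
box top [0.31927552 0.0411851  0.1       ]  cloth [ 0.43335084 -0.1348187   0.1       ]
```

Run:
```python
from h import *
for p,yaws in (((.62,.115,.06),(90,-90)),((.482,.23,.075),(90,-90)),((.482,.19,.075),(90,-90)),((.482,.015,.075),(90,-90)),((.55,.1,.24),(90,-90))):
    for y in yaws:
        q=robot.inverse_kinematics(list(p),[180,0,y]); print(p,y,None if q is None else np.round(q,1))
print("cloth edge",onz((412,248),.0,"scene"),onz((290,185),.0,"scene"),onz((350,215),.0,"scene"),"box edge",onz((340,290),0,"scene"),onz((413,262),.1,"scene"),onz((365,246),.1,"scene"))
```

```text
(0.62, 0.115, 0.06) 90 [ 14.3  43.2 -42.5  85.4  31.1  63.6 -34.4]
(0.62, 0.115, 0.06) -90 [ 23.4  52.  -62.   85.   47.1  71.6 135.4]
(0.482, 0.23, 0.075) 90 [  7.2  33.9 -48.  100.9  29.1  58.4 -51.7]
(0.482, 0.23, 0.075) -90 [ 14.9  40.6 -61.8 100.7  39.8  63.7 119.9]
(0.482, 0.19, 0.075) 90 [ 15.8  34.8 -54.3 103.3  32.7  59.1 -51.2]
(0.482, 0.19, 0.075) -90 [ 19.9  38.8 -61.7 103.2  38.6  62.2 124.1]
(0.482, 0.015, 0.075) 90 [ 29.5  26.2 -42.4 109.   21.9  53.1 -23.4]
(0.482, 0.015, 0.075) -90 [ 41.8  34.4 -61.6 108.6  35.5  58.8 144.7]
(0.55, 0.1, 0.24) 90 [ 25.5  28.5 -55.6  84.5  23.7  79.4 -31.2]
(0.55, 0.1, 0.24) -90 [ 28.5  31.  -61.7  84.4  27.3  80.8 145.9]
cloth edge [ 0.32015682 -0.13583137  0.        ] [ 7.25008605e-01 -1.09447363e-01  1.11022302e-16] [ 0.51490475 -0.12640944  0.        ] box edge [ 3.76517508e-01  9.38018434e-02 -1.11022302e-16] [ 0.25853105 -0.01288054  0.1       ] [0.36813223 0.0198606  0.1       ]
```

Run:
```python
from h import *
p,r=pose()
robot.line_to([p[0],p[1],.38],velocity=.3)
robot.move_to([.55,.07,.30],[180,0,90])
robot.line_to([.55,.09,.22],velocity=.25)
P=pose(); im=vision.grab_frame("wrist"); cv2.imwrite("pics/w1.png",im[:,:,::-1])
np.save("P1.npy",np.array(P)); print(P,robot.current_time_s(),robot.current_contact_force())
for l in ("gauge","bracket","stand","gauge_go","gauge_nogo","bore"):
    print(l,[(np.round(d["rect"],1).tolist(),round(d["p"],2)) for d in recognise(l,"wrist")[:2]])
for n,p in (("gauge",(.62,.115,.06)),("bore",(.482,.103,.075))): print(n,proj(p,"wrist",P))
```

```text
(array([0.5503407 , 0.08929757, 0.220341  ]), array([-1.79998533e+02,  1.71700353e-02,  8.99530244e+01])) 4.7417 [ 0.20243689 -0.48106835  0.40606724]
gauge [([391.1, 145.0, 36.4, 171.2], 0.92), ([262.2, 164.3, 80.5, 107.5], 0.19)]
bracket [([263.0, 161.2, 80.3, 101.2], 0.81)]
stand [([383.3, 149.6, 62.0, 107.3], 0.97)]
gauge_go [([391.9, 142.9, 39.5, 168.9], 0.77)]
gauge_nogo [([391.2, 144.5, 39.9, 170.2], 0.68), ([263.0, 160.1, 78.7, 102.1], 0.28)]
bore [([262.2, 164.7, 79.8, 103.9], 0.83)]
gauge [388.01027601 162.3232576 ]
bore [248.9245109  177.20903856]
```

View pics/w1.png

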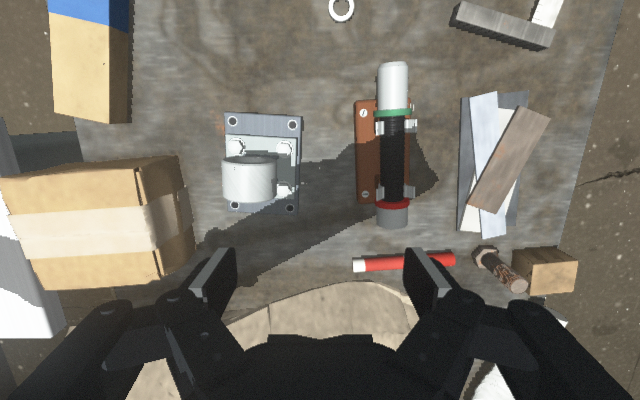

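The view shows the gauge with the green/go end at image top (+y): green collar about (394,113), red collar about (392,206). The boss is at about (249,178), on a plate with corners near (225,113), (302,115) and (298,213). I'll zoom in for precision.

Run:
```python
import cv2,numpy as np
im=cv2.imread("pics/w1.png")
c=cv2.resize(im[55:235,215:425],None,fx=3.3,fy=3.3,interpolation=cv2.INTER_CUBIC)
for i in range(0,210,20): cv2.putText(c,str(215+i),(int(i*3.3),10),0,.35,(0,255,255),1); cv2.line(c,(int(i*3.3),12),(int(i*3.3),18),(0,255,255),1)
for i in range(0,180,20): cv2.putText(c,str(55+i),(0,int(i*3.3)+4),0,.35,(0,255,255),1)
cv2.imwrite("pics/w1c.png",c)
h=cv2.cvtColor(im,cv2.COLOR_BGR2HSV)
for n,m in (("green",cv2.inRange(h,(50,90,40),(85,255,255))),("red",cv2.inRange(h,(0,130,60),(8,255,255))|cv2.inRange(h,(172,130,60),(180,255,255)))):
    m[:,:365]=0;m[:,425:]=0;m[240:]=0
    y,x=np.nonzero(m); print(n,x.min(),x.max(),y.min(),y.max(),x.mean(),y.mean(),len(x))
g=cv2.cvtColor(im,cv2.COLOR_BGR2GRAY)
for r in (75,85,95): print(r,g[r,372:414])
for r in (140,160,180): print(r,g[r,370:414])
for r in (165,180,190): print(r,g[r,216:284])
```

```text
green 376 410 109 116 393.41477272727275 112.48295454545455 176
red 374 408 198 208 392.3453815261044 203.87550200803213 249
75 [118 116 117 121 121  98 130 156 172 191 201 215 223 225 230 234 237 239
 245 249 253 254 252 250 246 244 242 238 235 233 228 223 219 204 192 166
 135 135 131 131 129 126]
85 [145 143 138 139  89  91 131 151 172 187 205 216 221 225 228 232 238 241
 246 250 253 254 252 250 247 245 242 238 235 230 228 222 213 203 187 158
 121 114 117 118 119 119]
95 [115 117 117  89  73  90 129 153 170 187 204 215 222 225 228 234 237 241
 246 250 253 254 253 249 245 243 241 237 235 231 227 222 211 201 182 145
 134 133 129 130 129 130]
140 [90 83 81 68 65 66 66 64 65 62 41 39 42 39 41 40 39 40 41 40 39 42 41 44
 46 42 39 44 40 41 43 43 42 39 56 65 65 66 61 60 63 63 62 60]
160 [64 64 64 67 61 63 64 62 56 61 44 31 40 31 34 37 33 32 35 38 33 37 33 36
 35 32 36 39 34 35 39 37 36 40 53 65 63 61 65 62 71 68 70 69]
180 [65 64 63 61 52 47 46 39 44 55 32 24 28 32 31 34 38 32 38 36 35 33 37 34
 39 36 37 38 40 30 33 33 35 34 62 65 66 58 61 60 58 59 61 60]
165 [128 131 129 127 124 156 189 205 218 221 227 229 232 232 233 234 236 234
 236 232 231 227 224 218 223 223 188 210 212 212 215 214 211 211 214 214
 211 206 201 197 201 194 192 189 184 191 189 183 185 180 174 169 166 166
 161 151 146 131 117 103  86 100 108 108 109 106 108 107]
180 [146 145 144 145 144 144 183 202 213 219 225 227 229 231 230 235 240 240
 240 241 242 243 244 244 246 249 249 250 249 249 248 247 243 237 235 235
 234 233 230 228 226 226 225 220 217 216 214 209 206 196 185 175 171 164
 158 114 103 100 100  90  86  75 101 110 107 101  99 115]
190 [151 150 148 144 146 145 163 191 208 221 225 229 230 234 233 235 238 236
 236 238 237 238 243 245 246 247 248 249 249 248 247 244 243 240 237 235
 232 231 228 227 224 220 218 216 212 213 208 200 194 187 183 176 169 160
 151 144 106 100  98  89 120 243 247 248 248 249 250 249]
```

View pics/w1c.png

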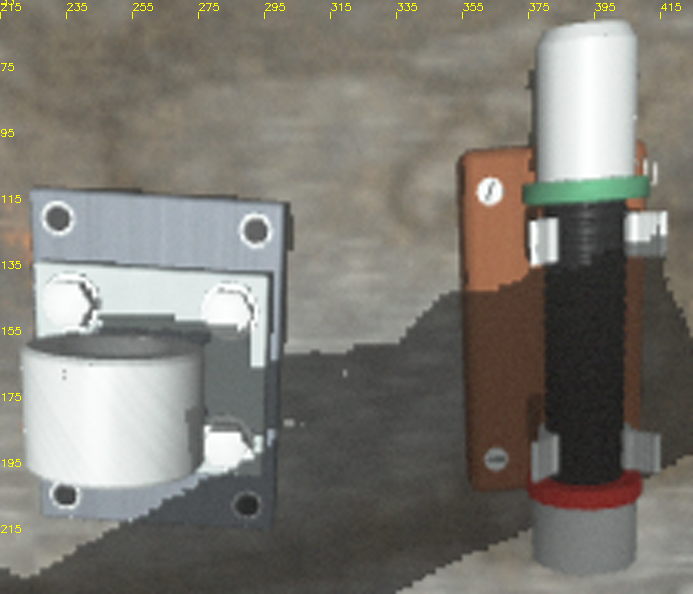

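```bash
cat > fit.py <<'E'
from h import *
from scipy.optimize import least_squares
def sil(c,yaw,rad,z,row,P,side):
    """column of the cylinder's silhouette at an image row (axis along y rotated by yaw)"""
    M,T=cam("wrist",P); o=T[:3,3]
    a=np.array([-np.sin(yaw),np.cos(yaw),0]); n=np.array([np.cos(yaw),np.sin(yaw),0])
    p=np.array([c[0],c[1],z]); v=o-p; vx,vz=v@n,v[2]
    th=np.arctan2(vz,vx); be=np.arccos(rad/np.hypot(vx,vz)); t=th-side*be
    q=p+rad*(np.cos(t)*n+np.array([0,0,np.sin(t)]))
    u1,u2=(proj(q+a*s,"wrist",P) for s in (-.04,.04))
    return u1[0]+(u2[0]-u1[0])*(row-u1[1])/(u2[1]-u1[1])
E
python3 - <<'E'
from fit import *
P=np.load("P1.npy")
C=[onz(uv,.012,"wrist",P)[:2] for uv in ((225,112),(302,117),(228,211),(298,214))]
print("plate corners",np.round(C,4),"mean",np.mean(C,0)); 
print("holes",[np.round(onz((215+u/3.3,55+v/3.3),.012,"wrist",P)[:2],4).tolist() for u,v in ((58,218),(255,230),(65,495),(247,505))])
obs=[(165,221,-1),(180,222,-1),(190,222.3,-1),(165,276,1),(180,271.2,1),(190,271.5,1)]
for use in (obs,[o for o in obs if not(o[0]==165 and o[2]==1)]):
  f=least_squares(lambda q:[sil((q[0],.105),q[1],.026,.075,r,P,s)-c for r,c,s in use],[.48,0]); print("boss x@y=.105,yaw",f.x[0],np.degrees(f.x[1]),f.fun)
ob=[(75,377.5,-1,.014),(85,377.3,-1,.014),(95,377,-1,.014),(75,408,1,.014),(85,407.5,1,.014),(95,407.2,1,.014),(140,380,-1,.012),(160,380,-1,.012),(180,380,-1,.012),(140,404,1,.012),(160,404,1,.012),(180,404,1,.012)]
f=least_squares(lambda q:[sil((q[0],.12),q[1],R_,.06,r,P,s)-c for r,c,s,R_ in ob],[.62,0]); print("gauge x@y=.12,yaw",f.x[0],np.degrees(f.x[1]),np.round(f.fun,2))
x0,yw=f.x
# along-axis: collar tops at z=.06+.018
for n,uv in (("go face",(397,61)),("green far edge",(393,109)),("green near",(393,116)),("red near",(392,208.5))):print(n,onz(uv,.078 if 'face' not in n else .0718,"wrist",P))
print("stand corners",[np.round(onz((215+u/3.3,55+v/3.3),.02,"wrist",P)[:2],4).tolist() for u,v in ((460,155),(470,488))])
E
```

```text
plate corners [[0.4446 0.1639]
 [0.531  0.1585]
 [0.4369 0.0462]
 [0.5238 0.0422]] mean [0.48407011 0.10271772]
holes [[0.4522, 0.1541], [0.5197, 0.1501], [0.4459, 0.0541], [0.5139, 0.0501]]
boss x@y=.105,yaw 0.4813535835087847 -6.373800172588326 [-1.18251133 -2.33284787 -2.73307223 -0.01685489  3.76955047  2.79382071]
boss x@y=.105,yaw 0.4813483271459906 -6.351961040404054 [-1.19175884 -2.33611532 -2.73235297  3.76529959  2.79356616]
gauge x@y=.12,yaw 0.6235464768429474 3.8907715633150213 [-0.59 -0.3   0.09  0.05  0.35  0.45 -0.44 -0.29 -0.15  0.62  0.26 -0.09]
go face [0.61883986 0.20652312 0.0718    ]
green far edge [0.61677801 0.16620952 0.078     ]
green near [0.61722669 0.1601673  0.078     ]
red near [0.62279358 0.0717997  0.078     ]
stand corners [[0.5886, 0.1743], [0.5963, 0.0593]]
```

Bracket yaw is about −3.5° at (0.483,0.102); gauge yaw is about 3.9°, with its mid near (0.6235,0.1187). Next I grasp it.

Run:
```python
from fit import *
P=np.load("P1.npy")
obs=[(165,221,-1),(180,221.7,-1),(190,222.,-1),(165,276.3,1),(180,276.5,1),(190,276.5,1)]
f=least_squares(lambda q:[sil((q[0],.103),q[1],.026,.075,r,P,s)-c for r,c,s in obs],[.48,0]); print("boss x@y=.103,yaw",f.x[0],np.degrees(f.x[1]),f.fun)
x,y=.6235,.1187; o=[180,0,93.9]
fingers.gripper_to(.7)
robot.move_to([x,y,.14],o)
robot.line_to([x,y,.057],velocity=.12,f_stop=12)
print(pose(),robot.current_contact_force())
fingers.gripper_to(0,100)
robot.pause(.1)
print(pose(),robot.current_finger_gap(),robot.current_gripper_force(),robot.current_contact_force(),robot.current_time_s())
```

```text
boss x@y=.103,yaw 0.4826594707644815 -2.7736183094887776 [-0.32056695 -0.22715876  0.00178004  0.38378577  0.11626623  0.0712532 ]
(array([0.62417579, 0.11903736, 0.058139  ]), array([ 1.79887805e+02, -2.94592849e-02,  9.38929031e+01])) [ 0.26236165  0.3955776  -0.0309099 ]
(array([0.62324784, 0.11890118, 0.05819792]), array([-1.79991986e+02,  1.56724768e-02,  9.39012269e+01])) 0.2547607090642596 97.588130235672 [-2.79922982 -0.90999793  6.27575537] 7.3333
```

```bash
cat >> h.py <<'E'
DZ=.0018  # gauge axis above TCP
b=np.radians(-3.3); B=np.array([.483,.1025,.075])
def at(s,dx=0,dz=0,flip=True,dyaw=0,b=b):
    """TCP pose with gauge_mid at s along the bore axis"""
    a=np.array([-np.sin(b),np.cos(b),0]); n=np.array([np.cos(b),np.sin(b),0])
    p=B+a*s+n*dx+[0,0,dz-DZ]
    return p.tolist(),[180,0,np.degrees(b)+(-90 if flip else 90)+dyaw]
E
python3 - <<'E'
from h import *
p,r=pose()
robot.line_to([p[0],p[1],.105],[180,0,93.9],velocity=.06)
print(robot.current_contact_force(),robot.current_finger_gap())
robot.line_to([p[0],p[1],.2],[180,0,93.9],velocity=.2)
q,o=at(.14,dz=.12); robot.move_to(q,o)
q,o=at(.135); robot.line_to(q,o,velocity=.2,f_stop=15)
robot.pause(.1)
P=pose(); im=vision.grab_frame("wrist"); cv2.imwrite("pics/w2.png",im[:,:,::-1]); np.save("P2.npy",np.array(P))
print(P,q,o,robot.current_time_s(),robot.current_contact_force(),robot.current_joint_positions())
E
```

```text
[-0.77233696 -0.25573596 -4.7090368 ] 0.252727956536198
(array([0.49197735, 0.23859422, 0.0750996 ]), array([-1.79819011e+02,  1.39595145e-01, -9.32910797e+01])) [0.49077114363954155, 0.2372761452428938, 0.0732] [180, 0, np.float64(-93.3)] 12.0833 [ 0.18881196 -0.37250425 -4.12738484] [ 10.99581368  38.81373835 -56.21051645  98.94235437  36.16592032
  62.06444323 119.58159378]
```

View pics/w2.png

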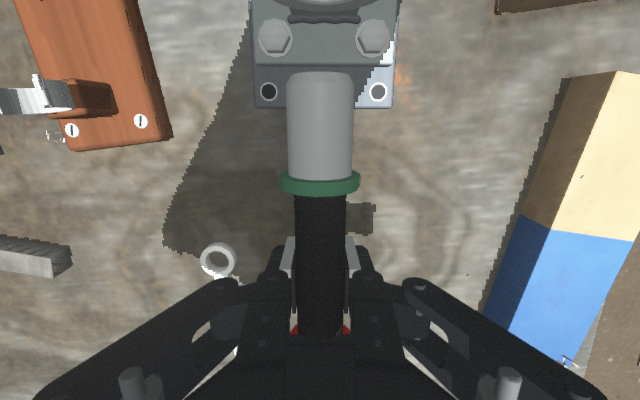

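The gauge is held straight, with the go end at columns 288–353 (centre 320.5). The bracket's plate holes and bolts centre at about column 323.7, so a shift of 1–2 mm in −x is needed, much of which is the arm's residual. I'll go close to the mouth and look again.

Run:
```python
from h import *
print(pose()[0])
q,o=at(.112); robot.line_to(q,o,velocity=.05,f_stop=6)
robot.pause(.3)
P=pose(); im=vision.grab_frame("wrist"); np.save("P3.npy",np.array(P)); cv2.imwrite("pics/w3.png",im[:,:,::-1])
print(P,q,robot.current_contact_force(),robot.current_time_s())
c=cv2.resize(im[0:180,220:430,::-1],None,fx=3.3,fy=3.3,interpolation=cv2.INTER_CUBIC)
for i in range(0,210,20): cv2.putText(c,str(220+i),(int(i*3.3),10),0,.35,(0,255,255),1)
for i in range(0,180,20): cv2.putText(c,str(i),(0,int(i*3.3)+4),0,.35,(0,255,255),1)
cv2.imwrite("pics/w3c.png",c)
```

```text
[0.49194625 0.23841001 0.07505586]
(array([0.48936945, 0.21472547, 0.07323209]), array([ 1.79998497e+02,  1.74770629e-02, -9.32654446e+01])) [0.4894471710194715, 0.21431428346077117, 0.0732] [-0.00661084 -0.23904297 -4.19017453] 13.0417
```

View pics/w3c.png

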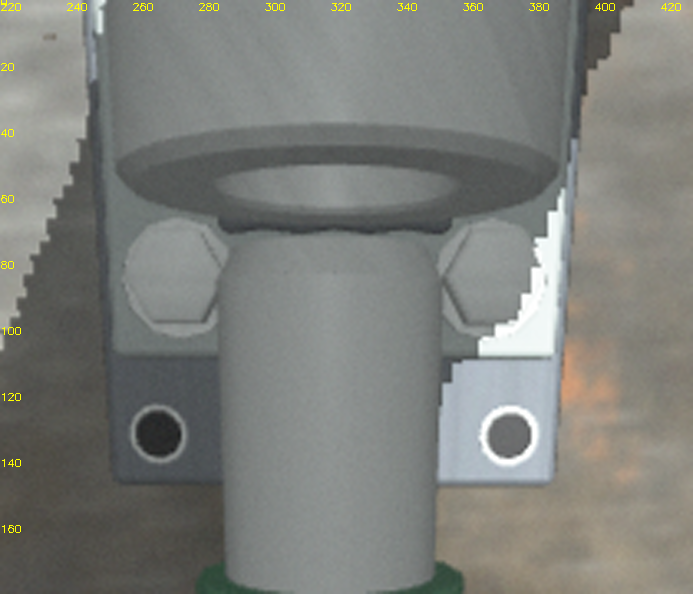

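The view is sharp: go end centred at column 320.1, bore and boss at 322.3, so about 0.9 mm in −x. The axes are parallel within about 0.5°. Correct that and insert.

```bash
sed -i 's/^b=.*/b=np.radians(-3.5); B=np.array([.4821,.1026,.075])/' h.py
python3 - <<'E'
from h import *
q,o=at(.112); robot.line_to(q,o,velocity=.03); robot.pause(.1)
f0=np.array(robot.current_contact_force())
for s,v in ((.104,.04),(.096,.04),(.085,.05),(.072,.05),(.0645,.02)):
    q,o=at(s); hit=robot.line_to(q,o,velocity=v,f_stop=8)
    p=np.array(robot.current_tool_pos()); a=np.array([-np.sin(b),np.cos(b),0])
    print(s,hit,"s=",round((p-B)@a,4),"err",np.round(p-q,4),"F",np.round(np.array(robot.current_contact_force())-f0,1),np.round(robot.current_torque(),2))
    if hit: break
print(robot.current_time_s())
E
```

```text
0.104 False s= 0.1032 err [ 0.0002 -0.0008 -0.0001] F [ 0.1 -0.6  0.2] [0.03 0.01 0.03]
0.096 False s= 0.0955 err [ 0.0001 -0.0006 -0.0001] F [-0.   0.1 -0.4] [-0.02 -0.03 -0.04]
0.085 False s= 0.0843 err [ 0.0001 -0.0007 -0.0001] F [-0.6  0.2 -0.4] [0.06 0.02 0.02]
0.072 False s= 0.0714 err [ 0.0001 -0.0006 -0.0001] F [-0.1 -0.7 -0.7] [-0.02 -0.03 -0.01]
0.0645 False s= 0.0661 err [0.0001 0.0016 0.0003] F [ 0.1  4.8 -1.6] [ 0.95 -0.06  0.04]
15.3917
```

Go end is home: contact at s = 66.1 mm with a 5 N push. Draw it out, turn, and line up the no-go end.

Run:
```python
from h import *
robot.pause(.2)
q,o=at(.13); robot.line_to(q,o,velocity=.1,f_stop=12); print(pose()[0],robot.current_contact_force())
q,o=at(.14,dz=.1); robot.line_to(q,o,velocity=.2)
q,o=at(.14,dz=.1,flip=False); robot.move_to(q,o)
q,o=at(.115,flip=False); robot.line_to(q,o,velocity=.15,f_stop=15)
q,o=at(.094,flip=False); robot.line_to(q,o,velocity=.05,f_stop=5)
robot.pause(.2)
P=pose(); im=vision.grab_frame("wrist"); np.save("P4.npy",np.array(P)); cv2.imwrite("pics/w4.png",im[:,:,::-1])
print(P,q,o,robot.current_contact_force(),robot.current_time_s())
c=cv2.resize(im[:,220:430,::-1],None,fx=3.3,fy=3.3,interpolation=cv2.INTER_CUBIC)[:560*3]
c=cv2.resize(im[180:360,220:430,::-1],None,fx=3.3,fy=3.3,interpolation=cv2.INTER_CUBIC)
d=cv2.resize(im[0:180,220:430,::-1],None,fx=3.3,fy=3.3,interpolation=cv2.INTER_CUBIC)
for i in range(0,210,20): cv2.putText(d,str(220+i),(int(i*3.3),10),0,.35,(0,255,255),1)
cv2.imwrite("pics/w4d.png",d); cv2.imwrite("pics/w4c.png",c)
```

```text
[0.49012043 0.23086417 0.07279221] [ 1.05208479  0.34573597 -4.36365881]
(array([0.48780877, 0.19688152, 0.07314994]), array([-1.79996253e+02, -1.15252801e-02,  8.65419360e+01])) [0.4878385627162765, 0.19642467105165548, 0.0732] [180, 0, np.float64(86.5)] [ 0.28295827 -0.09263733 -3.73761968] 20.6333
```

View pics/w4.png

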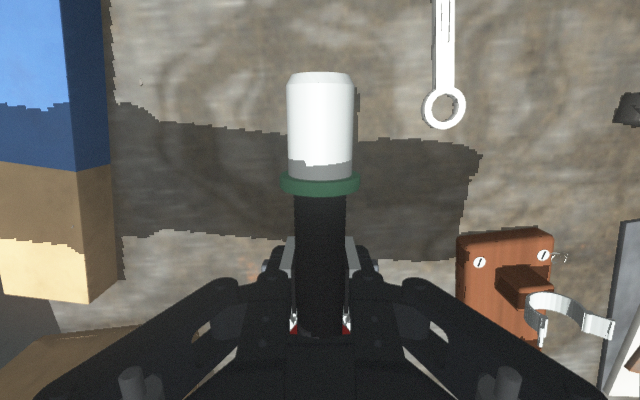

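The camera sits over the go side, so the no-go end is hidden. The gauge is still straight in the grip (centre column 320), and the bore position was confirmed by the contact-free insertion. Press lightly.

Run:
```python
from h import *
a=np.array([-np.sin(b),np.cos(b),0]); f0=np.array(robot.current_contact_force())
def rep(t): 
    p=np.array(robot.current_tool_pos()); print(t,"s",round((p-B)@a,4),"F",np.round(np.array(robot.current_contact_force())-f0,1),np.round(robot.current_torque(),2),round(robot.current_time_s(),2))
for s in (.0885,.0870,.0862):
    q,o=at(s,flip=False); hit=robot.line_to(q,o,velocity=.015,f_stop=7); rep((s,hit))
    robot.pause(.1); rep("settled")
    if hit or (np.array(robot.current_contact_force())-f0)@a>3.5: break
for _ in range(3): robot.pause(.4); rep("hold")
```

```text
(0.0885, False) s 0.0883 F [-0.6  0.1 -0.1] [-0.    0.02 -0.03] 21.15
settled s 0.0884 F [-0.7  0.  -0. ] [-0.01 -0.02  0.03] 21.25
(0.087, False) s 0.0882 F [-0.4  3.  -0.5] [ 0.56 -0.08 -0.03] 21.5
settled s 0.0881 F [-0.6  3.  -0.7] [ 0.7  -0.03 -0.03] 21.6
(0.0862, False) s 0.0881 F [ 0.3  6.1 -0.5] [ 1.06 -0.1   0.04] 21.85
settled s 0.0881 F [0.1 5.3 0.4] [ 1.06 -0.07 -0.  ] 21.95
hold s 0.0881 F [ 0.2  5.8 -1.1] [ 1.05 -0.03  0.04] 22.35
hold s 0.0881 F [ 0.7  5.  -0.7] [ 1.03 -0.11 -0.  ] 22.75
hold s 0.0881 F [-0.7  6.2 -0.8] [ 1.09 -0.11 -0.02] 23.15
```

No-go is refused at 88.1 mm, held over 1 s at about 5.5 N. Return it to the clips.

Run:
```python
from h import *
q,o=at(.12,flip=False); robot.line_to(q,o,velocity=.1)
q,o=at(.12,dz=.12,flip=False); robot.line_to(q,o,velocity=.2)
x,y=.6233,.1189; o=[180,0,93.9]
robot.move_to([x,y,.16],o)
robot.line_to([x,y,.085],o,velocity=.1,f_stop=10); robot.pause(.2)
f0=np.array(robot.current_contact_force()); print(pose(),f0)
for z in (.074,.070,.066,.062,.0585,.057,.0555):
    hit=robot.line_to([x,y,z],o,velocity=.03,f_stop=30); robot.pause(.05)
    p=np.array(robot.current_tool_pos()); f=np.array(robot.current_contact_force())-f0
    print(z,hit,np.round(p,4),np.round(f,1),np.round(robot.current_torque(),2))
    if hit or (p[2]<.0592 and f[2]>6): break
im=vision.grab_frame("wrist"); cv2.imwrite("pics/w5.png",im[:,:,::-1]); print(robot.current_time_s())
```

```text
(array([0.62390683, 0.11881393, 0.08588865]), array([ 1.79908798e+02, -9.26442495e-03,  9.38976712e+01])) [-0.44209645 -0.82966502 -3.86890476]
0.074 False [0.6231 0.1189 0.0738] [-0.1  0.   0.5] [-0.01  0.02 -0.08]
0.07 False [0.6238 0.1188 0.0707] [-0.8  0.9  6.4] [-0.03  0.2  -0.03]
0.066 False [0.6235 0.1187 0.066 ] [0.5 0.2 3.6] [-0.09  0.07 -0.  ]
0.062 False [0.6228 0.119  0.0606] [ 1.9  0.  -3.5] [-0.09 -0.34  0.05]
0.0585 False [0.6232 0.119  0.0584] [-0.2  0.5  0.9] [ 0.02 -0.07 -0.03]
0.057 False [0.6233 0.119  0.0582] [-2.9  0.9  9.3] [ 0.09  0.63 -0.01]
28.45
```

Snapped in and seated at z = 0.0582, the same as at the grasp. Release, back off, and check.

Run:
```python
from h import *
o=[180,0,93.9]
robot.line_to([.6233,.1189,.0582],o,velocity=.03)
fingers.gripper_to(.7); robot.pause(.1)
robot.line_to([.6233,.1189,.15],o,velocity=.12,f_stop=8); 
robot.line_to([.55,.09,.22],[180,0,90],velocity=.2); robot.pause(.2)
im=vision.grab_frame("wrist"); cv2.imwrite("pics/w6.png",im[:,:,::-1])
print(pose(),robot.current_contact_force(),robot.current_time_s())
```

```text
(array([0.55006566, 0.09037834, 0.21894632]), array([-1.79920998e+02,  6.20974652e-02,  9.00414277e+01])) [-0.2106007  -0.43232101  0.27278881] 31.0917
```

View pics/w6.png

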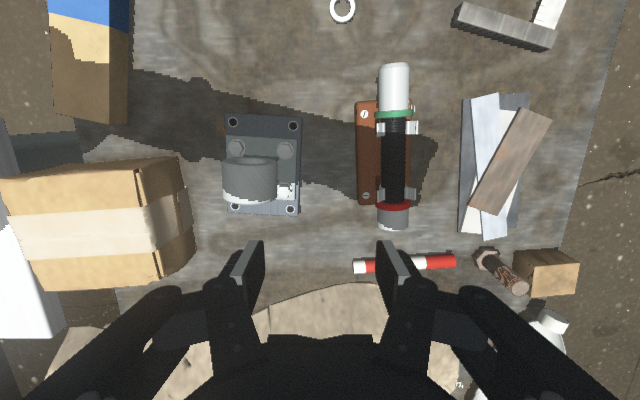

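The gauge lies back in both clips: green collar at (394,114), red at (393,206), both clip arms closed as at the start. Bystanders are unmoved.

```bash
python3 -c "
from station import workorder; print(workorder.close_job())"
```

```text
the job is handed in; nothing more can be done
None
```

The bore passes: the go end slid fully home, the no-go end was refused under a light press of about 5.5 N held for over a second, the gauge is snapped back into both clips, and the job was handed in at about 31 s.

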